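Open a bayonet-lidded filter canister

TASK

The cartridge in the blue filter canister is due for a change: open the canister. Push the wings of its sprung bayonet lid round anticlockwise (seen from above) until the lid comes to its stop and springs up a little, without forcing it against the stop, then lift the lid off by its knob and lay it gently on the cabinet top, knob up, well clear of the canister's board, leaving the other things where they are.

Things in the scene. Friction and masses are not known exactly. Their poses are not given: they have to be found in the camera images.
- canister_rim (a point): centre of the mouth of the blue filter canister, on its upright axis, 120 mm above the cabinet top. Outer radius 62 mm, at the rim band 66 mm. Under the rim are three inward ledges with three slots between them for the lid's lugs; the lid hides the slots, and their angle about the axis is not told (it has nothing to do with the axes of this point). z is up.
- board (a point): centre of the top of the plywood board (160 x 160 x 15 mm) to which the canister is bolted; fixed, it cannot shift. Its x and y axes are square with the board; along +x the canister's hose port sticks out to 89 mm from the axis, at 37 to 84 mm above the cabinet top.
- lid_knob (a point): centre of the round black knob (32 mm across) on the axis of the loose lid (aluminium plate 135 mm across, 0.25 to 0.4 kg); z is up out of the lid, x points to wing_a. Knob top 14 mm above this point, top of the plate 22 mm below, feet on which the lid lies when set down 43 mm below. Locked, this point is 31 mm above canister_rim; a sprung cartridge inside presses the lid up.
- wing_a (a point): middle of one of the two upright black wings of the lid, 71 mm from its axis along the lid's +x; the vane is 12 mm thick (lid's y), 34 mm long (x: 54 to 88 mm from the axis) and reaches 12 mm above this point and down to the plate. A sideways push of 3 to 15 N on one wing turns the lid against the friction of its seal.
- wing_b (a point): middle of the other wing, the same, 71 mm from the axis along the lid's -x. Pushed anticlockwise seen from above by 0.25 to 0.9 rad (different each time), the lid's lugs reach the slots: it rises 6 to 9 mm by itself and meets a hard stop within 0.3 rad. Clockwise it only locks. Once risen it lifts straight out, free of the canister after 12 mm more.
- new_cartridge: new filter cartridge, a pleated white cylinder 84 mm across and 84 mm tall with grey ends, standing on the cabinet top to the left; origin at the centre of its underside; to be left alone
- tape_measure: black tape measure, 71 x 87 x 36 mm, lying on the left near side; origin at the centre of its underside; to be left alone
- sanding_block: brown cork sanding block, 64 x 107 x 31 mm, at the far right; origin at the centre of its underside; to be left alone. The cabinet top to the right of the canister (smaller y), up to 0.3 m from its axis, is clear and has room for the lid

How it is judged:
On the way, in this order (a step that is already met when the one before it is completed fails the run):
1. the lid has been turned until its lugs stand in the slots and it has risen (more than 3 mm) (z of lid_knob in the frame of canister_rim above 0.034 m), for 0.02 s.
2. the lid is lifted clear of the canister (its feet more than 12 mm above the rim) (z of lid_knob in the frame of canister_rim above 0.055 m), for 0.05 s.
At the end, for the whole second after the job is handed in: the lid lies level (within 0.06 rad), knob up, flat on the cabinet top (knob centre 39 to 47 mm above it), its axis more than 150 mm from the canister's, and the new cartridge, tape measure and sanding block are within 20 mm of where they stood (height (world z) of lid_knob between 0.039 and 0.047 m and angle between lid_knob's own z axis and vertical below 0.06 rad and horizontal distance between lid_knob and canister_rim above 0.15 m and distance of each of new_cartridge, tape_measure, sanding_block from where it was at the start of the episode below 0.02 m); the robot touches nothing.
It fails at once if the lid is forced against the canister (more than 120 N between them) (contact force between lid and canister above 120 N).
It fails at once if the lid is dropped (let go and falling faster than 0.5 m/s) (linear speed of lid above 0.5 m/s and contact force between the fingers and lid below 0.1 N).
It also fails if it takes over 72 s, if anything falls off the work surface, if the arm or the gripper's body presses on something with over 40 N, if the wrist force passes 120 N, or if a joint passes its speed limit or range.

ROBOT

A 6-joint arm with a two-finger parallel gripper is mounted at the origin on a cart in front of the work surface, level with it; the furniture and walls round the work are solid. World frame = base frame: x ahead of the robot, y to its left, z up, the work surface at z = 0. Lengths are in m, angles in rad, forces in N, time in s.
With the tool pointing down it reaches from about 0.3 to 0.775 m from the base axis. Payload 14.6 kg.
Tool frame: the origin (TCP) lies at the very end of the fingers, on their centre line; the grasp point (between the pads) lies 19 mm behind it; y points along the fingers, x is the direction in which the jaws open and shut, and the axes are right-handed (so a half turn about y gives the same grasp; the last joint's range is limited). The gripper opens to 94 mm and grips with 3 to 60 N. Pads are 16 mm wide; open, the fingers measure 119 mm over their backs; the gripper's body (75 mm by 177 mm) begins 78 mm behind the grasp point.
Start: joints at [1.136, 0.3, 1.521, -0, 1.321, -0.067], TCP at [0.198, 0.513, 0.205] pointing down, gripper open.
Joint ranges: [-3.03, 3.03], [-0.79, 2.21], [0.23, 2.52], [-1.04, 4.18], [0, 3.07], [-2.55, 2.55]. Speed limits (rad/s): [2.22, 2.22, 2.57, 3.14, 3.14, 3.14].

INTERFACE

Orientations are given as [roll, pitch, yaw] about the fixed x, y, z axes, in that order (R = Rz(yaw) Ry(pitch) Rx(roll)).
In Python, from station import get_obs, cams, hand_in gives the robot as it stands. The module is installed in compiled form; this text tells all that it offers.
- The arm moves only by the tool step_arm, never from a script. Its argument "plan" is a list of rows, each an object with "grip": the closure, from -1 (fully open) to 1 (shut), so that 0 is half open; "slide": the shift along the tool's x, y, z in m, a list of three; "spin": the turn about the tool's y in degrees. A call has 1 to 20 rows; each row shifts and turns the commanded pose from where the row before left it, along the tool's axes as they then stand; what a row does not reach is not made up. A row lasts 1/12 s, in which the tool goes at most 41.7 mm and 7.16 degrees, less where a joint would pass 70% of its speed; a pose out of reach is approached as far as the arm can. A call is refused whole if a number of a shift passes 0.0417 or a number of a turn 7.16, either way. A call with a gripper value outside its range is refused whole. The fingers move at their own pace and stop on an object; "force" is the grip in N (left out, the last holds). Time passes only in rows, so rows that do not move let the fingers close. It gives the time, the measured TCP pose, the force and the opening at its end, in the units of the state.
- get_obs(): the state, without advancing time (a new reading comes with each control period).
- cams.camera(name): name is "scene" or "top"; returns the picture (400x640x3 uint8, blue, green, red); there is no depth.
- cams.calibration(name): a dict with "K" (3x3 intrinsics, pixels), "T" (4x4, takes a point from camera to world coordinates). Camera axes: x right, y up, looking along -z (the intrinsics and any distortion apply to the point x, -y, -z); pixel columns grow to the right and rows downward; lengths in m; the calibration is good to about 2 mm. A picture is of the moment at which its call begins. calibration takes no time and is no camera call.
- hand_in(): hands the job in, once; it reports no verdict.
The state is a dict: "time_s": time; "qpos": joint angles; "joint_vel": joint speeds; "tau": joint torques, N m; "ee_pos": TCP position; "eef_rot": TCP orientation; "force": force on the tool from outside, world axes, zero at the start; "moment": the same for the moment, N m; "grip_width": finger opening in m.
Only numpy, scipy, OpenCV 4.12 (cv2) and the standard library are available. Lean on these libraries where they do the work, as an engineer would, in place of code of your own. Each camera call takes 0.05 s, during which the arm holds its last target.

## Working session

There is one attempt and no reset: what is moved stays moved. The work goes in short steps, Python scripts to look and compute and a tool call to move; the robot and the scene stay as the last step left them, time stands still between calls to the robot, and variables do not carry over. Pictures are saved under pics/ and viewed, and the job is handed in when it is done.

Besides the shell and the picture viewer there is one more tool, called after "Emit:" as a command line: name --argument value ..., lists and objects as JSON in quotes. step_arm: Moves the arm, as the interface text tells. Its arguments: {"type":"object","properties":{"plan":{"type":"array","items":{"type":"object","properties":{"grip":{"type":"number"},"slide":{"type":"array","items":{"type":"number"}},"spin":{"type":"number"}}}},"force":{"type":"number"}},"required":["plan"]}

```bash
mkdir -p pics
python3 - <<'E'
from station import get_obs,cams
import cv2,numpy as np
o=get_obs()
for k,v in o.items(): print(k,np.round(v,4))
for n in("scene","top"):
    cv2.imwrite(f"pics/{n}0.png",cams.camera(n)); c=cams.calibration(n); print(n,{k:np.round(v,4).tolist() for k,v in c.items()})
E
```

```text
time_s 0.0
qpos [ 1.1364  0.3005  1.5216 -0.      1.3207 -0.0666]
joint_vel [ 0.001  -0.0009 -0.0009  0.0003 -0.0014 -0.0014]
tau [ 1.20000e-03 -5.31805e+01 -3.52741e+01  7.09000e-02  2.43000e-02
 -0.00000e+00]
ee_pos [0.1977 0.513  0.2049]
eef_rot [-1.5707e+00  1.2000e-03  1.2030e+00]
force [-0.2822 -0.0492  0.0724]
moment [0.0249 0.0124 0.0172]
grip_width 0.0937
scene {'K': [[410.3115, 0.0, 328.4834], [0.0, 410.3115, 200.3743], [0.0, 0.0, 1.0]], 'T': [[0.4751, 0.6345, -0.6096, 0.0672], [-0.8799, 0.3393, -0.3326, -0.2378], [-0.0042, 0.6944, 0.7195, 0.7449], [0.0, 0.0, 0.0, 1.0]]}
top {'K': [[476.2884, 0.0, 317.6764], [0.0, 476.2884, 205.4971], [0.0, 0.0, 1.0]], 'T': [[0.0204, 0.9958, -0.0893, 0.4749], [-0.9998, 0.0205, 0.0, 0.0407], [0.0019, 0.0893, 0.996, 1.2794], [0.0, 0.0, 0.0, 1.0]]}
```

View pics/scene0.png

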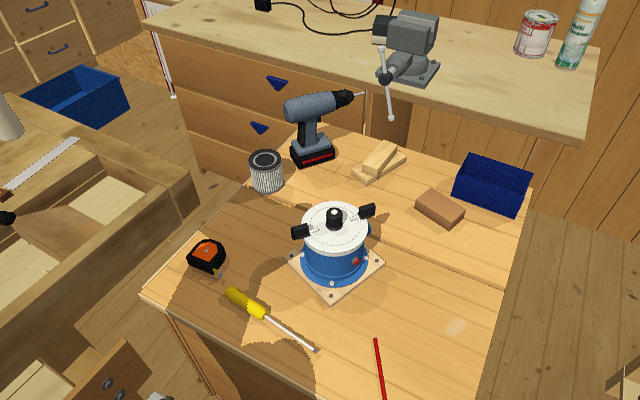

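View pics/top0.png

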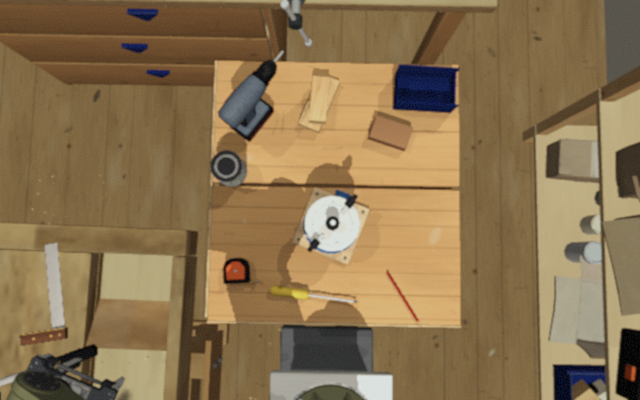

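Run:
```python
import cv2,numpy as np
a=cv2.imread("pics/top0.png")[170:280,270:400]; b=cv2.imread("pics/scene0.png")[190:310,270:400]
cv2.imwrite("pics/topz.png",cv2.resize(a,None,fx=5,fy=5,interpolation=cv2.INTER_NEAREST))
cv2.imwrite("pics/scz.png",cv2.resize(b,None,fx=5,fy=5,interpolation=cv2.INTER_NEAREST))
```

```text
(no output)
```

View pics/topz.png

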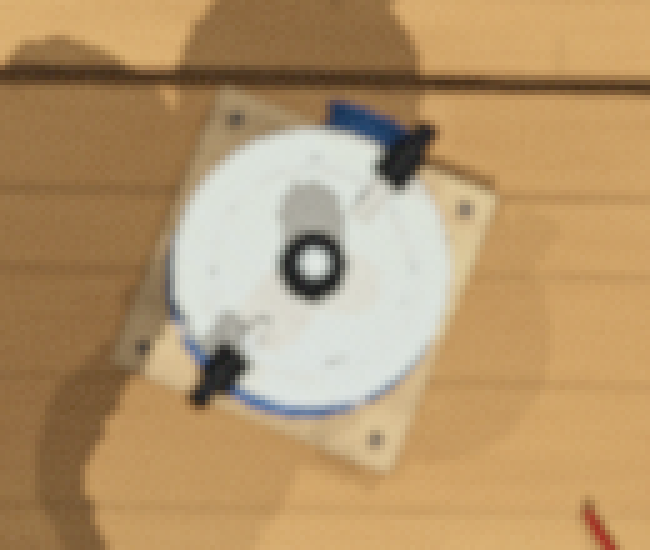

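View pics/scz.png

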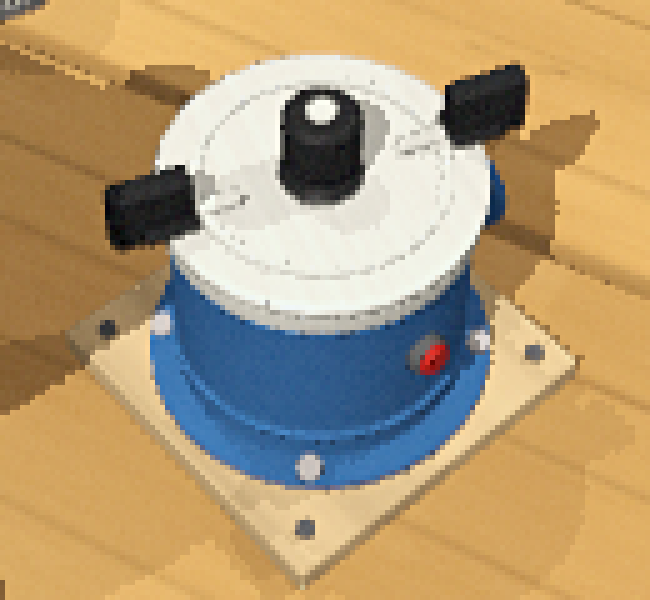

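```bash
cat > h.py <<'E'
import numpy as np,cv2
from station import get_obs,cams
def ray(n,u,v):
    c=cams.calibration(n);K=np.array(c['K']);T=np.array(c['T'])
    d=np.linalg.solve(K,[u,v,1.]); d=T[:3,:3]@np.array([d[0],-d[1],-d[2]]); return T[:3,3],d
def plane(n,u,v,z):
    p,d=ray(n,u,v); return p+d*(z-p[2])/d[2]
def tri(a,b):
    p,d=ray("top",*a);q,e=ray("scene",*b)
    s=np.linalg.lstsq(np.c_[d,-e],q-p,rcond=None)[0]
    x,y=p+d*s[0],q+e*s[1]; return (x+y)/2,np.linalg.norm(x-y)
def proj(n,P):
    c=cams.calibration(n);K=np.array(c['K']);T=np.linalg.inv(np.array(c['T']))
    p=T[:3,:3]@P+T[:3,3]; q=K@[p[0],-p[1],-p[2]]; return q[:2]/q[2]
def blobs(n,im,box):
    x0,y0,x1,y1=box; c=im[y0:y1,x0:x1]; m=(c.max(2)<70).astype(np.uint8)
    k,l,s,ce=cv2.connectedComponentsWithStats(m)
    return [(s[i,4],ce[i]+[x0,y0],s[i,:4]) for i in range(1,k) if s[i,4]>15]
E
python3 - <<'E'
from h import *
t=cv2.imread("pics/top0.png");s=cv2.imread("pics/scene0.png")
B=blobs("top",t,(290,185,370,262));S=blobs("scene",s,(285,195,380,245))
for b in B:print("T",b)
for b in S:print("S",b)
for nm,a,b in(("wR",(405,158),(487,104)),("wL",(218,373),(153,207)),("knobtop",(313,263),(321,105))):
    print(nm,tri((270+a[0]/5,170+a[1]/5),(270+b[0]/5,190+b[1]/5)))
print("knob top plane", plane("top",270+313/5,170+264/5,.165),plane("scene",270+321/5,190+112/5,.165))
# board corners top z=.015
for u,v in((225,88),(497,190),(388,475),(112,365)): print("board",plane("top",270+u/5,170+v/5,.015))
# plate circle in top
c=t[170:280,270:400]; m=(c.min(2)>185).astype(np.uint8)
cn=max(cv2.findContours(m,0,1)[0],key=cv2.contourArea);h=cv2.convexHull(cn);e=cv2.fitEllipse(h)
print(e,plane("top",e[0][0]+270,e[0][1]+170,.129))
E
```

```text
T (np.int32(66), array([350.37878788, 200.59090909]), array([56, 10, 10, 12], dtype=int32))
T (np.int32(57), array([331.63157895, 222.78947368]), array([37, 32, 11, 12], dtype=int32))
T (np.int32(57), array([313.40350877, 244.33333333]), array([19, 54, 10, 12], dtype=int32))
S (np.int32(205), array([366.53170732, 210.71707317]), array([73,  8, 17, 16], dtype=int32))
S (np.int32(278), array([333.93884892, 219.50359712]), array([41, 13, 17, 22], dtype=int32))
S (np.int32(233), array([299.67811159, 231.30472103]), array([ 6, 28, 19, 17], dtype=int32))
wR (array([ 0.58855918, -0.04018401,  0.14195632]), np.float64(0.0024410413540097743))
wL (array([0.48288862, 0.04914325, 0.13956761]), np.float64(0.0016222007094971382))
knobtop (array([0.53511975, 0.00511394, 0.16958827]), np.float64(0.00014200532035658624))
knob top plane [0.53493673 0.00489735 0.165     ] [0.53560454 0.00541951 0.165     ]
board [0.63624129 0.04879616 0.015     ]
board [ 0.5844829  -0.09727215  0.015     ]
board [ 0.43251181 -0.04141772  0.015     ]
board [0.48734305 0.10550519 0.015     ]
((62.024871826171875, 53.33626937866211), (54.21576690673828, 55.2886962890625), 139.1483612060547) [0.53554953 0.00510761 0.129     ]
```

Emit:
step_arm --plan '[{"grip": 1, "slide": [-0.019, 0, -0.0268]}, {"grip": 1, "slide": [-0.019, 0, -0.0268]}, {"grip": 1, "slide": [-0.019, 0, -0.0268]}, {"grip": 1, "slide": [-0.019, 0, -0.0268]}, {"grip": 1, "slide": [-0.019, 0, -0.0268]}, {"grip": 1, "slide": [-0.019, 0, -0.0268]}, {"grip": 1, "slide": [-0.019, 0, -0.0268]}, {"grip": 1, "slide": [-0.019, 0, -0.0268]}, {"grip": 1, "slide": [-0.019, 0, -0.0268]}, {"grip": 1, "slide": [-0.019, 0, -0.0268]}, {"grip": 1, "slide": [-0.019, 0, -0.0268]}, {"grip": 1, "slide": [-0.019, 0, -0.0268]}, {"grip": 1, "slide": [-0.019, 0, -0.0268]}, {"grip": 1, "slide": [-0.019, 0, -0.0268]}, {"grip": 1, "slide": [-0.019, 0, -0.0268]}]' --force 30

```text
schema error: expected keys grip, slide, spin
```

Emit:
step_arm --plan '[{"grip": 1, "spin": 6.82}, {"grip": 1, "spin": 6.82}, {"grip": 1, "spin": 6.82}, {"grip": 1, "spin": 6.82}, {"grip": 1, "spin": 6.82}, {"grip": 1, "spin": 6.82}, {"grip": 1, "spin": 6.82}, {"grip": 1, "spin": 6.82}, {"grip": 1, "spin": 6.82}, {"grip": 1, "spin": 6.82}, {"grip": 1, "spin": 6.82}, {"grip": 1, "spin": 6.82}, {"grip": 1, "spin": 6.82}, {"grip": 1, "spin": 6.82}, {"grip": 1, "spin": 6.82}, {"grip": 1, "spin": 6.82}, {"grip": 1}, {"grip": 1}]'

```text
schema error: expected keys grip, slide, spin
```

Emit:
step_arm --plan '[{"grip": 1, "slide": [-0.019, 0, -0.0268], "spin": 0}, {"grip": 1, "slide": [-0.019, 0, -0.0268], "spin": 0}, {"grip": 1, "slide": [-0.019, 0, -0.0268], "spin": 0}, {"grip": 1, "slide": [-0.019, 0, -0.0268], "spin": 0}, {"grip": 1, "slide": [-0.019, 0, -0.0268], "spin": 0}, {"grip": 1, "slide": [-0.019, 0, -0.0268], "spin": 0}, {"grip": 1, "slide": [-0.019, 0, -0.0268], "spin": 0}, {"grip": 1, "slide": [-0.019, 0, -0.0268], "spin": 0}, {"grip": 1, "slide": [-0.019, 0, -0.0268], "spin": 0}, {"grip": 1, "slide": [-0.019, 0, -0.0268], "spin": 0}, {"grip": 1, "slide": [-0.019, 0, -0.0268], "spin": 0}, {"grip": 1, "slide": [-0.019, 0, -0.0268], "spin": 0}, {"grip": 1, "slide": [-0.019, 0, -0.0268], "spin": 0}, {"grip": 1, "slide": [-0.019, 0, -0.0268], "spin": 0}, {"grip": 1, "slide": [-0.019, 0, -0.0268], "spin": 0}]' --force 30

```text
time_s: 1.35
ee_pos: [0.4709, 0.1011, 0.2053]
eef_rot: [-1.571, 0.0, 1.203]
force: [-0.0, 0.6, 0.0]
grip_width: 0.0006
```

Emit:
step_arm --plan '[{"grip": 1, "slide": [0, 0, 0], "spin": 6.82}, {"grip": 1, "slide": [0, 0, 0], "spin": 6.82}, {"grip": 1, "slide": [0, 0, 0], "spin": 6.82}, {"grip": 1, "slide": [0, 0, 0], "spin": 6.82}, {"grip": 1, "slide": [0, 0, 0], "spin": 6.82}, {"grip": 1, "slide": [0, 0, 0], "spin": 6.82}, {"grip": 1, "slide": [0, 0, 0], "spin": 6.82}, {"grip": 1, "slide": [0, 0, 0], "spin": 6.82}, {"grip": 1, "slide": [0, 0, 0], "spin": 6.82}, {"grip": 1, "slide": [0, 0, 0], "spin": 6.82}, {"grip": 1, "slide": [0, 0, 0], "spin": 6.82}, {"grip": 1, "slide": [0, 0, 0], "spin": 6.82}, {"grip": 1, "slide": [0, 0, 0], "spin": 6.82}, {"grip": 1, "slide": [0, 0, 0], "spin": 6.82}, {"grip": 1, "slide": [0, 0, 0], "spin": 6.82}, {"grip": 1, "slide": [0, 0, 0], "spin": 6.82}, {"grip": 1, "slide": [0, 0, 0], "spin": 0}]'

```text
time_s: 2.77
ee_pos: [0.4703, 0.1027, 0.2052]
eef_rot: [-1.571, 0.0, -0.707]
force: [0.5, 0.1, -0.2]
grip_width: 0.0004
```

Emit:
step_arm --plan '[{"grip": 1, "slide": [0.016, 0, -0.0045], "spin": 0}, {"grip": 1, "slide": [0.016, 0, -0.0045], "spin": 0}, {"grip": 1, "slide": [0, 0.02, 0], "spin": 0}, {"grip": 1, "slide": [0, 0.02, 0], "spin": 0}, {"grip": 1, "slide": [0, 0.012, 0], "spin": 0}, {"grip": 1, "slide": [0, 0.01, 0], "spin": 0}, {"grip": 1, "slide": [0, 0, 0], "spin": 0}, {"grip": 1, "slide": [0, 0, 0], "spin": 0}]'

```text
time_s: 3.43
ee_pos: [0.489, 0.0752, 0.1435]
eef_rot: [-1.571, 0.0, -0.7]
force: [-0.0, -0.7, 0.1]
grip_width: 0.0003
```

```bash
cat > look.py <<'E'
from h import *
import sys
k=sys.argv[1]
s=cams.camera("scene")
b=s[180:310,260:410];cv2.imwrite(f"pics/s{k}.png",cv2.resize(b,None,fx=4,fy=4))
o=get_obs(); print(o['time_s'],np.round(o['ee_pos'],4),np.round(o['eef_rot'],3),np.round(o['force'],1),np.round(o['moment'],2))
E
python3 look.py 1
```

```text
3.4833 [0.4893 0.0753 0.1441] [-1.57e+00 -1.00e-03 -7.00e-01] [-0.4 -0.3 -0.3] [-0.06  0.14  0.02]
```

View pics/s1.png

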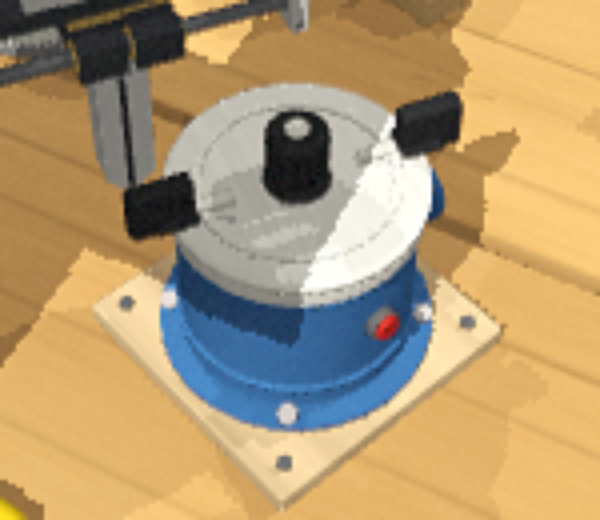

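Emit:
step_arm --plan '[{"grip": 1, "slide": [0, 0, -0.004], "spin": 0}, {"grip": 1, "slide": [0, 0, -0.003], "spin": 0}, {"grip": 1, "slide": [0, 0, -0.002], "spin": 0}, {"grip": 1, "slide": [-0.0005, 0, -0.0028], "spin": -2}, {"grip": 1, "slide": [-0.0005, 0, -0.0028], "spin": -2}, {"grip": 1, "slide": [-0.0005, 0, -0.0028], "spin": -2}]'

```text
time_s: 3.98
ee_pos: [0.4769, 0.063, 0.1441]
eef_rot: [-1.569, -0.0, -0.595]
force: [0.2, 5.9, 2.3]
grip_width: 0.0006
```

```bash
python3 look.py 2
```

```text
4.0333 [0.4766 0.0627 0.144 ] [-1.57  -0.    -0.592] [0.3 2.3 1.6] [0.29 0.03 0.03]
```

View pics/s2.png

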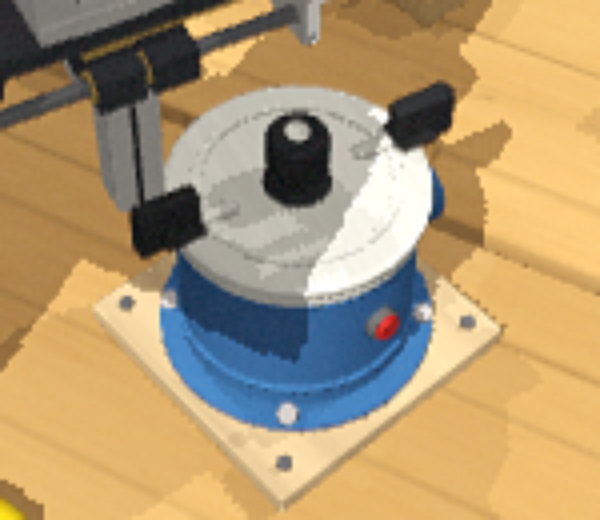

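Emit:
step_arm --plan '[{"grip": 1, "slide": [-0.0005, 0, -0.0028], "spin": -2}, {"grip": 1, "slide": [-0.0005, 0, -0.0028], "spin": -2}, {"grip": 1, "slide": [-0.0005, 0, -0.0028], "spin": -2}, {"grip": 1, "slide": [-0.0005, 0, -0.0028], "spin": -2}]'

```text
time_s: 4.37
ee_pos: [0.4694, 0.0543, 0.144]
eef_rot: [-1.57, -0.001, -0.456]
force: [0.7, 4.1, 1.5]
grip_width: 0.0007
```

```bash
python3 look.py 3
```

```text
4.4167 [0.4692 0.054  0.1439] [-1.57e+00 -1.00e-03 -4.53e-01] [0.7 1.  0.6] [ 0.23  0.   -0.01]
```

View pics/s3.png

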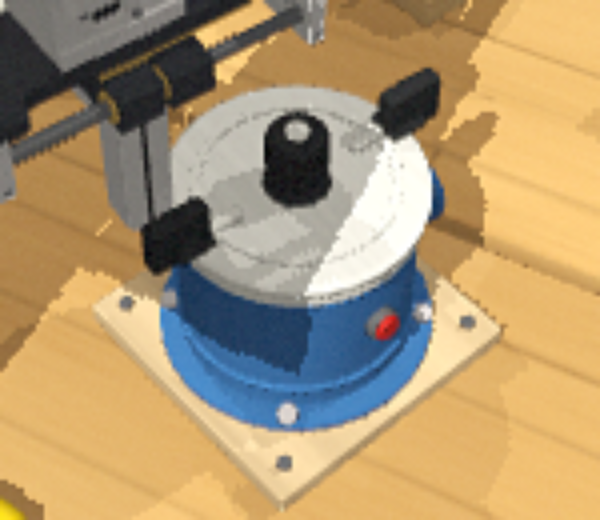

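Emit:
step_arm --plan '[{"grip": 1, "slide": [-0.0005, 0, -0.0028], "spin": -2}, {"grip": 1, "slide": [-0.0005, 0, -0.0028], "spin": -2}, {"grip": 1, "slide": [-0.0005, 0, -0.0028], "spin": -2}, {"grip": 1, "slide": [-0.0005, 0, -0.0028], "spin": -2}]'

```text
time_s: 4.75
ee_pos: [0.4632, 0.0446, 0.1438]
eef_rot: [-1.57, -0.001, -0.317]
force: [0.9, 2.0, 2.7]
grip_width: 0.0007
```

```bash
cat >> look.py <<'E'
# knob blob and white dot in scene
m=(s[195:240,318:352].max(2)<60).astype(np.uint8)
n,l,st,ce=cv2.connectedComponentsWithStats(m); i=1+np.argmax(st[1:,4]); print("knob blob bbox",st[i],ce[i]+[318,195])
E
python3 look.py 4
```

```text
4.8 [0.4631 0.0443 0.1438] [-1.571e+00 -1.000e-03 -3.150e-01] [0.9 1.4 0. ] [ 0.15 -0.    0.01]
knob blob bbox [  7  13  17  22 291] [333.17869416 219.49140893]
```

View pics/s4.png

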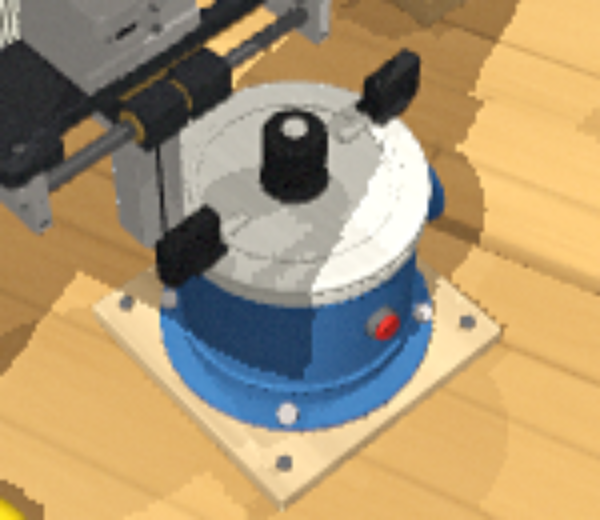

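Emit:
step_arm --plan '[{"grip": 1, "slide": [-0.0004, 0, -0.0021], "spin": -1.5}, {"grip": 1, "slide": [-0.0004, 0, -0.0021], "spin": -1.5}]'

```text
time_s: 4.97
ee_pos: [0.4612, 0.0409, 0.1438]
eef_rot: [-1.571, -0.001, -0.266]
force: [0.9, 1.7, 1.7]
grip_width: 0.0007
```

```bash
python3 look.py 5
```

```text
5.0167 [0.4611 0.0406 0.1437] [-1.571e+00 -1.000e-03 -2.640e-01] [1.2 0.7 1.6] [ 0.11 -0.    0.01]
knob blob bbox [  7  13  17  23 298] [333.25167785 219.44630872]
```

View pics/s5.png

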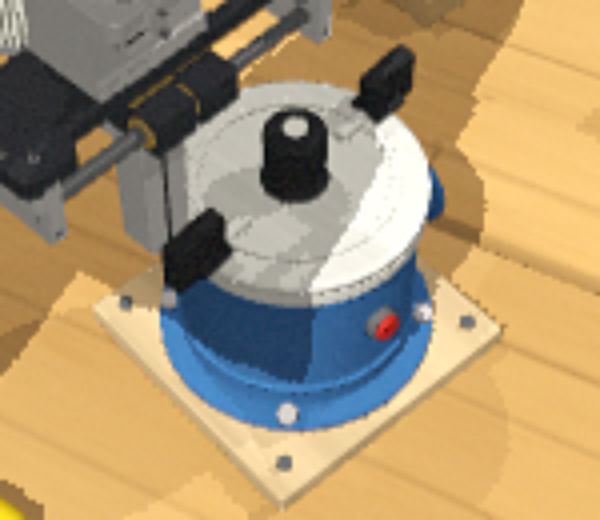

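Emit:
step_arm --plan '[{"grip": 1, "slide": [-0.0005, 0, -0.0028], "spin": -2}, {"grip": 1, "slide": [-0.0005, 0, -0.0028], "spin": -2}, {"grip": 1, "slide": [-0.0005, 0, -0.0028], "spin": -2}]'

```text
time_s: 5.27
ee_pos: [0.4581, 0.0334, 0.1437]
eef_rot: [-1.57, -0.001, -0.161]
force: [5.3, 9.7, -1.4]
grip_width: 0.0005
```

```bash
python3 look.py 6
```

```text
5.3167 [0.4581 0.0333 0.1437] [-1.569e+00 -1.000e-03 -1.580e-01] [ 3.7  6.  -2. ] [ 1.23 -0.67  0.03]
knob blob bbox [  7  13  17  23 288] [333.65277778 219.71875   ]
```

Emit:
step_arm --plan '[{"grip": 1, "slide": [-0.0004, 0, -0.0021], "spin": -1.5}, {"grip": 1, "slide": [-0.0004, 0, -0.0021], "spin": -1.5}]'

```text
time_s: 5.48
ee_pos: [0.4574, 0.0309, 0.1438]
eef_rot: [-1.566, -0.003, -0.109]
force: [10.3, 27.7, -5.5]
grip_width: 0.0004
```

```bash
python3 look.py 7
```

```text
5.5333 [0.4574 0.0309 0.1438] [-1.566 -0.003 -0.107] [ 9.2 20.2 -4.4] [ 3.74 -1.77  0.02]
knob blob bbox [  8  13  17  23 292] [334.26712329 220.28424658]
```

View pics/s7.png

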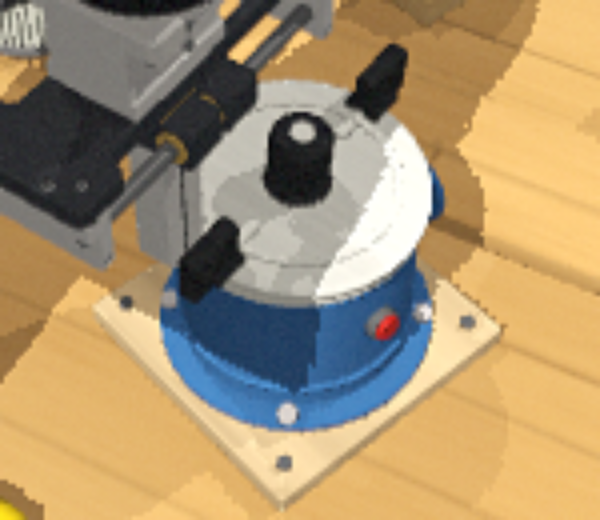

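Emit:
step_arm --plan '[{"grip": 1, "slide": [0, 0, 0.004], "spin": 0}, {"grip": 1, "slide": [0, 0, 0.006], "spin": 0}, {"grip": 1, "slide": [0, 0, 0.01], "spin": 0}]'

```text
time_s: 5.78
ee_pos: [0.4584, 0.0489, 0.1434]
eef_rot: [-1.571, 0.0, -0.11]
force: [-0.9, 0.2, 0.7]
grip_width: 0.0006
```

```bash
python3 look.py 8
python3 - <<'E'
from h import *
t=cams.camera("top");cv2.imwrite("pics/top8.png",cv2.resize(t[170:280,270:400],None,fx=5,fy=5))
E
```

```text
5.8333 [0.4586 0.0504 0.1435] [-1.571  0.    -0.109] [ 0.4 -0.1  0.4] [-0.08  0.06  0.01]
knob blob bbox [  7  12  17  23 297] [333.38383838 218.4983165 ]
```

View pics/s8.png

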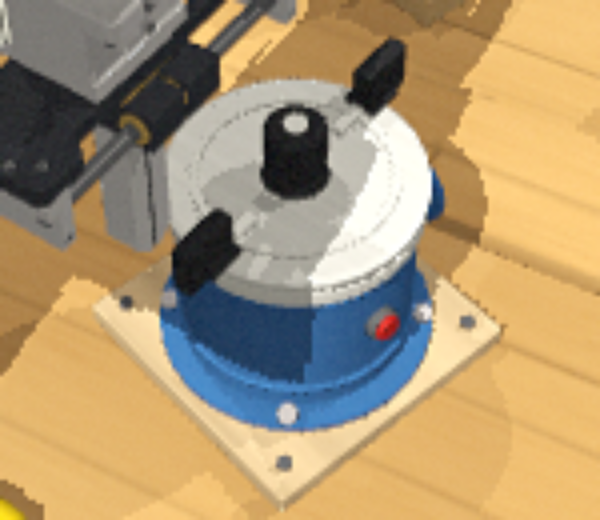

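View pics/top8.png

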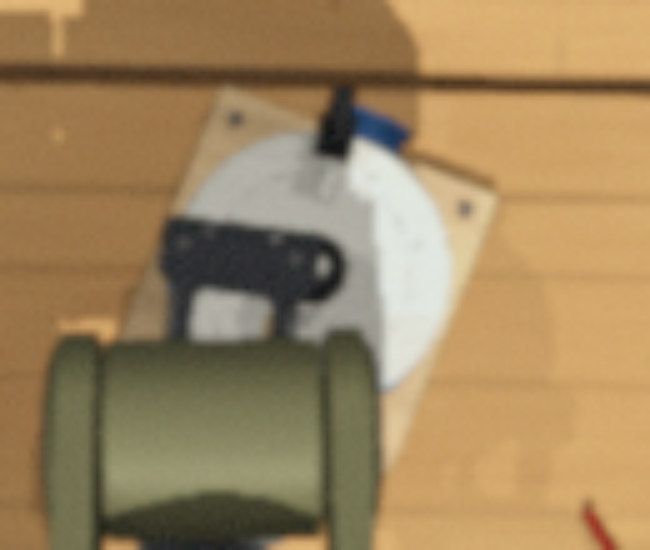

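```bash
python3 - <<'E'
from h import *
for z in(.15,.151,.154,.158):print(z,proj("scene",np.array([.5353,.0048,z])))
a=cv2.cvtColor(cv2.imread("pics/scene0.png"),6)
import glob
def edge(f):
    im=cv2.imread(f); return im
E
python3 - <<'E'
import cv2,numpy as np
# compare crops from s1(before) and s8 : lid lower edge/ knob
for k in (1,4,5,8):
    im=cv2.cvtColor(cv2.imread(f"pics/s{k}.png"),6).astype(int)
    for x in (350,385):
        col=im[255:345,x]; print(k,x,col[::4].tolist())
    c=im[90:215,297]; print(k,'knob',c[::4].tolist())
E
```

```text
0.15 [334.36450211 217.83321215]
0.151 [334.36766796 217.48990342]
0.154 [334.37720003 216.45623072]
0.158 [334.38999066 215.06919472]
1 350 [246, 245, 244, 244, 248, 254, 253, 224, 184, 189, 165, 104, 72, 83, 85, 82, 84, 87, 84, 82, 84, 84, 82]
1 385 [249, 253, 241, 192, 159, 178, 144, 76, 62, 74, 75, 75, 81, 97, 115, 116, 111, 112, 92, 62, 70, 72, 70]
1 knob [192, 191, 193, 189, 158, 104, 40, 121, 204, 190, 171, 167, 111, 30, 33, 35, 33, 27, 22, 14, 15, 20, 21, 24, 15, 22, 28, 34, 72, 150, 170, 171]
4 350 [249, 248, 247, 246, 248, 251, 246, 204, 167, 191, 166, 106, 75, 85, 85, 84, 84, 86, 84, 82, 87, 83, 83]
4 385 [249, 254, 226, 187, 193, 182, 144, 78, 65, 75, 75, 76, 81, 97, 116, 118, 113, 113, 91, 64, 72, 75, 71]
4 knob [193, 191, 193, 192, 152, 67, 39, 124, 204, 198, 196, 185, 90, 24, 31, 28, 35, 25, 22, 20, 28, 28, 21, 26, 17, 31, 34, 35, 73, 152, 172, 172]
5 350 [249, 246, 246, 245, 246, 250, 247, 203, 163, 191, 167, 105, 71, 83, 85, 82, 81, 84, 84, 83, 85, 85, 84]
5 385 [252, 254, 229, 192, 194, 183, 144, 77, 65, 77, 75, 74, 80, 98, 118, 119, 113, 113, 87, 55, 72, 74, 72]
5 knob [195, 193, 192, 187, 141, 68, 44, 128, 200, 196, 196, 186, 97, 29, 28, 30, 36, 22, 22, 31, 24, 26, 22, 25, 23, 25, 33, 34, 87, 175, 172, 171]
8 350 [244, 244, 245, 249, 252, 246, 204, 183, 216, 189, 165, 105, 76, 83, 83, 86, 84, 83, 85, 85, 84, 83, 81]
8 385 [253, 239, 184, 164, 198, 182, 145, 77, 65, 75, 73, 73, 78, 96, 114, 116, 111, 114, 95, 65, 66, 70, 68]
8 knob [192, 194, 187, 140, 71, 44, 125, 200, 194, 194, 183, 94, 33, 35, 38, 31, 16, 22, 20, 23, 23, 18, 26, 23, 23, 32, 39, 74, 152, 171, 170, 167]
```

Emit:
step_arm --plan '[{"grip": 1, "slide": [-0.02, 0, 0.02], "spin": 0}, {"grip": 1, "slide": [-0.03, 0, 0.03], "spin": 0}, {"grip": 1, "slide": [-0.04, 0, 0.03], "spin": 0}, {"grip": 1, "slide": [-0.02, 0, 0.02], "spin": 0}, {"grip": 1, "slide": [0, 0, 0], "spin": 0}]'

```text
time_s: 6.3
ee_pos: [0.3639, 0.1562, 0.1435]
eef_rot: [-1.571, 0.0, -0.106]
force: [0.3, -0.1, -0.2]
grip_width: 0.0004
```

```bash
python3 look.py 9
python3 - <<'E'
from h import *
s=np.mean([cams.camera("scene") for _ in range(3)],0).astype(np.uint8);t=cams.camera("top")
cv2.imwrite("pics/sc9.png",s);cv2.imwrite("pics/top9f.png",t)
cv2.imwrite("pics/top9.png",cv2.resize(t[170:280,270:400],None,fx=5,fy=5,interpolation=cv2.INTER_NEAREST))
z=cv2.imread("pics/scene0.png")
a=np.hstack([cv2.resize(q[190:270,285:385],None,fx=4,fy=4,interpolation=cv2.INTER_CUBIC) for q in(z,s)])
cv2.imwrite("pics/cmp9.png",a)
E
```

```text
6.35 [0.3654 0.155  0.1437] [-1.571 -0.    -0.105] [ 0.8 -1.2  0. ] [-0.02  0.06  0.01]
knob blob bbox [  7  12  17  23 263] [333.48288973 218.41064639]
```

View pics/cmp9.png

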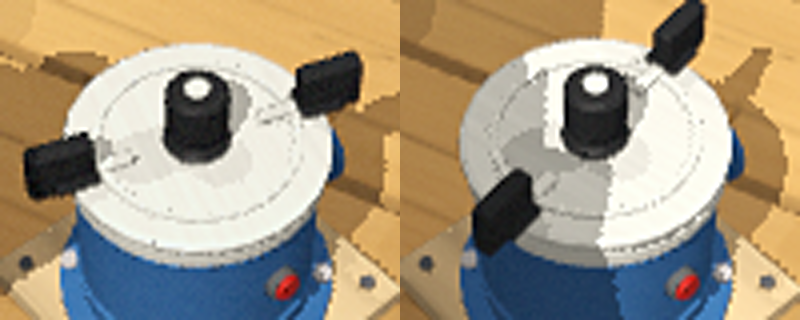

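View pics/top9.png

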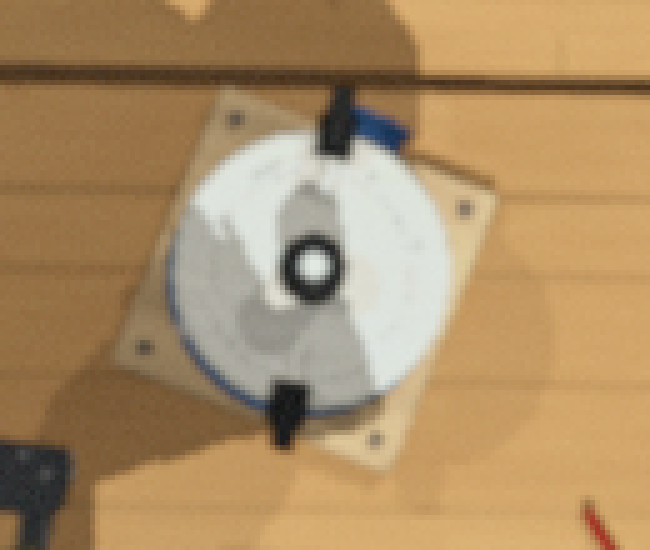

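Run:
```python
import cv2,numpy as np
for f in("pics/scene0.png","pics/sc9.png"):
    g=cv2.cvtColor(cv2.imread(f),6).astype(float)
    w=np.clip(g[204:215,328:340]-110,0,None); ys,xs=np.mgrid[204:215,328:340]
    print("dot",(w*xs).sum()/w.sum(),(w*ys).sum()/w.sum())
    # knob bottom edge & plate far/near edges: subpixel along columns
    for x in(326,330,334,338,342): 
        c=g[:,x]; 
        i=np.argmax(np.diff(c[196:206]))+196
        seg=c[222:236]; j=222+np.interp(100,[0,1],[0,1]) if 0 else None
        k=222+next(n for n in range(14) if seg[n]<100<=seg[n+1]) if any(seg[n]<100<=seg[n+1] for n in range(13)) else -1
        lo=c[k+1-1] if k>0 else 0
        print(x,"far",c[196:206].astype(int).tolist(),"kbot",k+(100-c[k])/(c[k+1]-c[k]) if k>0 else None)
    for x in(330,345,355,362):
        print(x,"near",g[240:262,x].astype(int).tolist())
```

```text
dot 333.53072188024623 207.65282596530497
326 far [191, 191, 192, 190, 173, 178, 243, 238, 237, 239] kbot 226.33333333333334
330 far [193, 193, 191, 188, 197, 234, 240, 239, 238, 238] kbot 229.87272727272727
334 far [192, 194, 192, 191, 198, 236, 241, 238, 240, 240] kbot 230.0
338 far [188, 190, 192, 191, 194, 215, 240, 239, 240, 239] kbot 229.28571428571428
342 far [185, 188, 188, 190, 190, 198, 242, 241, 239, 239] kbot 225.08333333333334
330 near [240, 241, 241, 240, 229, 217, 241, 241, 242, 242, 245, 245, 224, 195, 194, 191, 126, 67, 87, 84, 84, 87]
345 near [240, 241, 242, 235, 242, 241, 242, 240, 240, 242, 244, 193, 141, 179, 175, 129, 73, 74, 75, 78, 74, 78]
355 near [241, 240, 240, 240, 242, 246, 245, 177, 166, 160, 106, 58, 65, 68, 68, 68, 71, 105, 111, 112, 105, 102]
362 near [246, 148, 111, 125, 91, 46, 51, 54, 55, 51, 51, 46, 51, 49, 50, 47, 56, 54, 61, 65, 64, 58]
dot 333.46755921730175 207.3639289392379
326 far [137, 137, 135, 140, 197, 254, 252, 250, 252, 250] kbot 226.2871287128713
330 far [140, 139, 132, 162, 252, 254, 250, 252, 251, 232] kbot 229.46376811594203
334 far [136, 138, 129, 145, 251, 250, 252, 254, 254, 219] kbot 229.52808988764045
338 far [199, 201, 202, 211, 248, 249, 247, 249, 251, 246] kbot 228.22935779816513
342 far [199, 198, 199, 200, 209, 248, 250, 249, 246, 232] kbot 223.1046511627907
330 near [185, 185, 187, 171, 154, 188, 186, 184, 187, 185, 177, 138, 125, 133, 132, 130, 94, 51, 55, 55, 59, 56]
345 near [254, 252, 223, 252, 252, 252, 252, 251, 254, 254, 192, 134, 220, 189, 186, 141, 78, 83, 83, 83, 83, 85]
355 near [253, 251, 250, 252, 255, 253, 167, 229, 214, 170, 113, 62, 70, 74, 73, 71, 79, 115, 119, 124, 108, 111]
362 near [167, 149, 144, 149, 99, 49, 52, 59, 59, 57, 55, 55, 56, 57, 54, 55, 64, 59, 69, 74, 73, 64]
```

Emit:
step_arm --plan '[{"grip": -0.3, "slide": [0, -0.036, 0], "spin": 0}, {"grip": -0.3, "slide": [0, -0.036, 0], "spin": 0}, {"grip": -0.3, "slide": [0.0231, 0, -0.0164], "spin": 0}, {"grip": -0.3, "slide": [0.0231, 0, -0.0164], "spin": 0}, {"grip": -0.3, "slide": [0.0231, 0, -0.0164], "spin": 0}, {"grip": -0.3, "slide": [0.0231, 0, -0.0164], "spin": 0}, {"grip": -0.3, "slide": [0.0231, 0, -0.0164], "spin": 0}, {"grip": -0.3, "slide": [0.0231, 0, -0.0164], "spin": 0}, {"grip": -0.3, "slide": [0.0231, 0, -0.0164], "spin": 0}, {"grip": -0.3, "slide": [0.0231, 0, -0.0164], "spin": 0}, {"grip": -0.3, "slide": [0, 0, 0], "spin": 0}, {"grip": -0.3, "slide": [0, 0, 0], "spin": 0}, {"grip": -0.3, "slide": [0, 0, 0], "spin": 0}]'

```text
time_s: 7.63
ee_pos: [0.5358, 0.0029, 0.215]
eef_rot: [-1.571, 0.001, -0.109]
force: [-0.1, 0.4, -0.6]
grip_width: 0.0611
```

```bash
python3 look.py 10
```

```text
7.6833 [0.5357 0.0034 0.2153] [-1.571e+00  1.000e-03 -1.090e-01] [0.2 0.1 0.7] [-0.06  0.04 -0.05]
knob blob bbox [  7  12  17  23 296] [333.39527027 218.53716216]
```

View pics/s10.png

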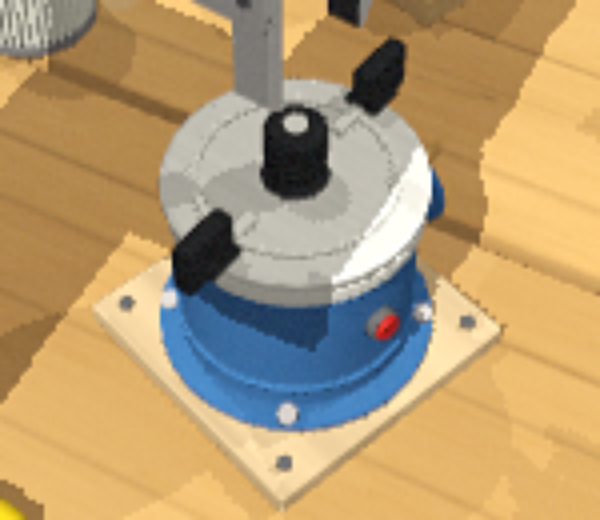

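Emit:
step_arm --plan '[{"grip": -0.3, "slide": [0, 0.025, 0.0015], "spin": 0}, {"grip": -0.3, "slide": [0, 0.025, 0], "spin": 0}, {"grip": -0.3, "slide": [0, 0.015, 0], "spin": 0}, {"grip": -0.3, "slide": [0, 0.008, 0], "spin": 0}, {"grip": -0.3, "slide": [0, 0, 0], "spin": 0}]'

```text
time_s: 8.1
ee_pos: [0.5353, 0.0054, 0.1413]
eef_rot: [-1.571, 0.002, -0.108]
force: [-0.1, 0.6, 0.5]
grip_width: 0.061
```

Emit:
step_arm --plan '[{"grip": 1, "slide": [0, 0, 0], "spin": 0}, {"grip": 1, "slide": [0, 0, 0], "spin": 0}, {"grip": 1, "slide": [0, 0, 0], "spin": 0}, {"grip": 1, "slide": [0, 0, 0], "spin": 0}, {"grip": 1, "slide": [0, 0, 0], "spin": 0}, {"grip": 1, "slide": [0, 0, 0], "spin": 0}]' --force 40

```text
time_s: 8.6
ee_pos: [0.5364, 0.005, 0.1429]
eef_rot: [-1.571, -0.001, -0.108]
force: [-0.2, -0.2, 0.4]
grip_width: 0.0314
```

```bash
python3 look.py 11
```

```text
8.65 [0.5363 0.005  0.1428] [-1.571e+00 -1.000e-03 -1.080e-01] [ 0.4 -0.1  1.3] [-0.07  0.   -0.01]
knob blob bbox [ 16   0  12  34 236] [339.15254237 211.37288136]
```

View pics/s11.png

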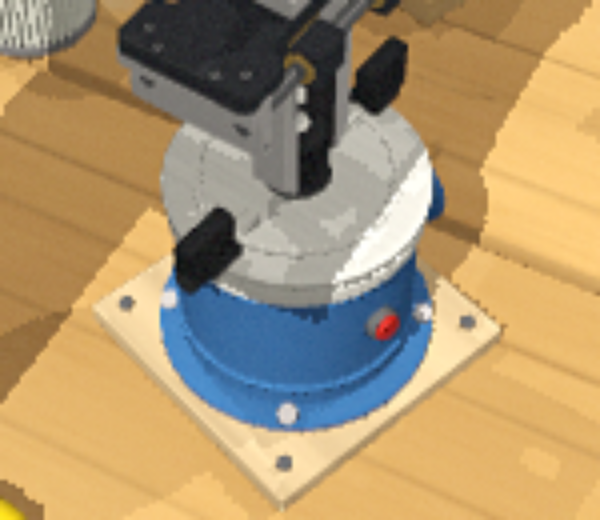

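Emit:
step_arm --plan '[{"grip": 1, "slide": [0, -0.001, 0], "spin": 0}, {"grip": 1, "slide": [0, -0.001, 0], "spin": 0}, {"grip": 1, "slide": [0, 0, 0], "spin": 0}]'

```text
time_s: 8.9
ee_pos: [0.5361, 0.005, 0.1445]
eef_rot: [-1.571, 0.0, -0.108]
force: [0.8, -0.2, -0.3]
grip_width: 0.0316
```

Emit:
step_arm --plan '[{"grip": 1, "slide": [0, -0.001, 0], "spin": 0}, {"grip": 1, "slide": [0, -0.001, 0], "spin": 0}, {"grip": 1, "slide": [0, 0, 0], "spin": 0}]'

```text
time_s: 9.15
ee_pos: [0.5361, 0.005, 0.1464]
eef_rot: [-1.571, 0.0, -0.108]
force: [-0.1, 0.3, -3.4]
grip_width: 0.0313
```

```bash
python3 look.py 12
```

```text
9.2 [0.536  0.005  0.1463] [-1.571  0.    -0.108] [ 0.2 -0.6 -3.1] [-0.11  0.05  0.04]
knob blob bbox [ 16   0  11  33 231] [338.93939394 211.18181818]
```

View pics/s12.png

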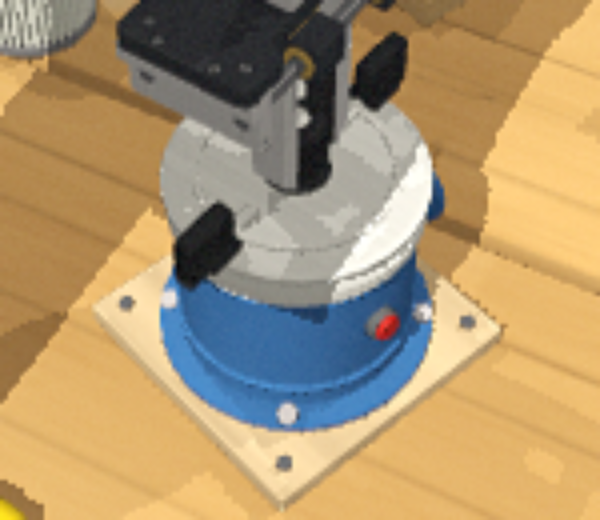

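Emit:
step_arm --plan '[{"grip": 1, "slide": [0, -0.0015, 0], "spin": 0}, {"grip": 1, "slide": [0, -0.0015, 0], "spin": 0}, {"grip": 1, "slide": [0, -0.0015, 0], "spin": 0}]'

```text
time_s: 9.45
ee_pos: [0.5362, 0.005, 0.1511]
eef_rot: [-1.571, 0.0, -0.108]
force: [-0.1, 0.5, -2.7]
grip_width: 0.0315
```

Emit:
step_arm --plan '[{"grip": 1, "slide": [0, -0.002, 0], "spin": 0}, {"grip": 1, "slide": [0, -0.002, 0], "spin": 0}, {"grip": 1, "slide": [0, -0.002, 0], "spin": 0}, {"grip": 1, "slide": [0, -0.002, 0], "spin": 0}]'

```text
time_s: 9.78
ee_pos: [0.5362, 0.005, 0.1592]
eef_rot: [-1.571, -0.0, -0.108]
force: [0.3, 0.2, -3.1]
grip_width: 0.0313
```

```bash
python3 look.py 13
```

```text
9.8333 [0.5363 0.005  0.1596] [-1.571e+00 -1.000e-03 -1.080e-01] [ 0.4  0.2 -3.1] [-0.04  0.03  0.01]
knob blob bbox [ 11   0  15  29 212] [338.73113208 208.87735849]
```

View pics/s13.png

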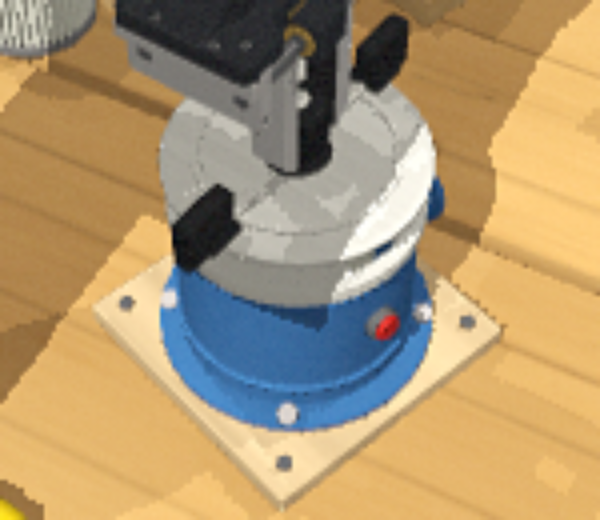

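Emit:
step_arm --plan '[{"grip": 1, "slide": [0, -0.004, 0], "spin": 0}, {"grip": 1, "slide": [0, -0.008, 0], "spin": 0}, {"grip": 1, "slide": [0, -0.012, 0], "spin": 0}, {"grip": 1, "slide": [0, -0.014, 0], "spin": 0}, {"grip": 1, "slide": [0, -0.014, 0], "spin": 0}, {"grip": 1, "slide": [0, -0.01, 0], "spin": 0}, {"grip": 1, "slide": [0, -0.005, 0], "spin": 0}, {"grip": 1, "slide": [0, 0, 0], "spin": 0}]'

```text
time_s: 10.5
ee_pos: [0.5365, 0.005, 0.2271]
eef_rot: [-1.571, -0.002, -0.108]
force: [0.1, -1.0, -3.7]
grip_width: 0.031
```

Emit:
step_arm --plan '[{"grip": 1, "slide": [0.0017, 0, -0.0079], "spin": 0}, {"grip": 1, "slide": [0.0034, 0, -0.0158], "spin": 0}, {"grip": 1, "slide": [0.0034, 0, -0.0158], "spin": 0}, {"grip": 1, "slide": [0.0034, 0, -0.0158], "spin": 0}, {"grip": 1, "slide": [0.0034, 0, -0.0158], "spin": 0}, {"grip": 1, "slide": [0.0034, 0, -0.0158], "spin": 0}, {"grip": 1, "slide": [0.0034, 0, -0.0158], "spin": 0}, {"grip": 1, "slide": [0.0034, 0, -0.0158], "spin": 0}, {"grip": 1, "slide": [0.0034, 0, -0.0158], "spin": 0}, {"grip": 1, "slide": [0.0034, 0, -0.0158], "spin": 0}, {"grip": 1, "slide": [0.0034, 0, -0.0158], "spin": 0}, {"grip": 1, "slide": [0.0034, 0, -0.0158], "spin": 0}, {"grip": 1, "slide": [0.0034, 0, -0.0158], "spin": 0}, {"grip": 1, "slide": [0.0034, 0, -0.0158], "spin": 0}, {"grip": 1, "slide": [0.0017, 0, -0.0079], "spin": 0}, {"grip": 1, "slide": [0, 0, 0], "spin": 0}, {"grip": 1, "slide": [0, 0, 0], "spin": 0}]'

```text
time_s: 11.92
ee_pos: [0.5596, -0.2202, 0.2257]
eef_rot: [-1.57, 0.0, -0.109]
force: [0.4, 0.6, -3.1]
grip_width: 0.0309
```

Run:
```python
from h import *
o=get_obs(); print(o['time_s'],o['ee_pos'],o['force'],o['grip_width'])
s=cams.camera("scene");cv2.imwrite("pics/sc14.png",s)
```

```text
11.9167 [ 0.55959087 -0.22017613  0.22565365] [ 0.36665547  0.56600214 -3.11373639] 0.03092049058030055
```

View pics/sc14.png

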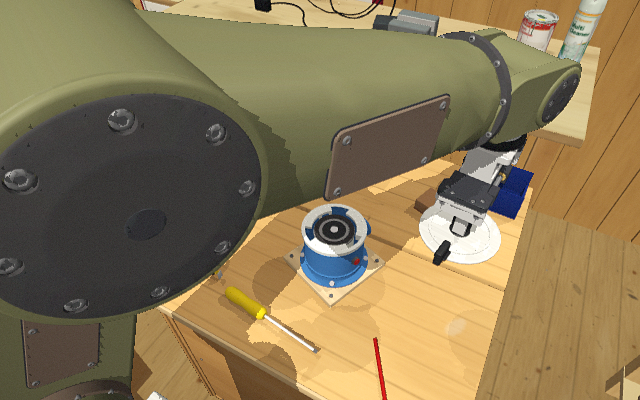

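Emit:
step_arm --plan '[{"grip": 1, "slide": [0, 0.008, 0], "spin": 0}, {"grip": 1, "slide": [0, 0.016, 0], "spin": 0}, {"grip": 1, "slide": [0, 0.02, 0], "spin": 0}, {"grip": 1, "slide": [0, 0.02, 0], "spin": 0}, {"grip": 1, "slide": [0, 0.02, 0], "spin": 0}, {"grip": 1, "slide": [0, 0.02, 0], "spin": 0}, {"grip": 1, "slide": [0, 0.02, 0], "spin": 0}, {"grip": 1, "slide": [0, 0.02, 0], "spin": 0}, {"grip": 1, "slide": [0, 0.016, 0], "spin": 0}, {"grip": 1, "slide": [0, 0.01, 0], "spin": 0}, {"grip": 1, "slide": [0, 0.006, 0], "spin": 0}, {"grip": 1, "slide": [0, 0, 0], "spin": 0}, {"grip": 1, "slide": [0, 0, 0], "spin": 0}]'

```text
time_s: 13.05
ee_pos: [0.5599, -0.22, 0.0505]
eef_rot: [-1.571, -0.001, -0.108]
force: [0.1, -0.3, -3.0]
grip_width: 0.0318
```

Emit:
step_arm --plan '[{"grip": 1, "slide": [0, 0.002, 0], "spin": 0}, {"grip": 1, "slide": [0, 0.002, 0], "spin": 0}, {"grip": 1, "slide": [0, 0.002, 0], "spin": 0}, {"grip": 1, "slide": [0, 0.001, 0], "spin": 0}, {"grip": 1, "slide": [0, 0, 0], "spin": 0}]'

```text
time_s: 13.47
ee_pos: [0.5595, -0.22, 0.0428]
eef_rot: [-1.571, 0.0, -0.108]
force: [-0.0, 0.2, -3.3]
grip_width: 0.0314
```

Run:
```python
from h import *
o=get_obs(); print(o['time_s'],o['ee_pos'],o['eef_rot'],o['force'],o['grip_width'])
s=cams.camera("scene");cv2.imwrite("pics/sc15.png",cv2.resize(s[150:300,380:560],None,fx=4,fy=4))
```

```text
13.4667 [ 0.55954266 -0.22004349  0.04278694] [-1.57075268e+00  2.22083749e-04 -1.08127775e-01] [-0.02711446  0.21686542 -3.32651201] 0.03137042067503659
```

View pics/sc15.png

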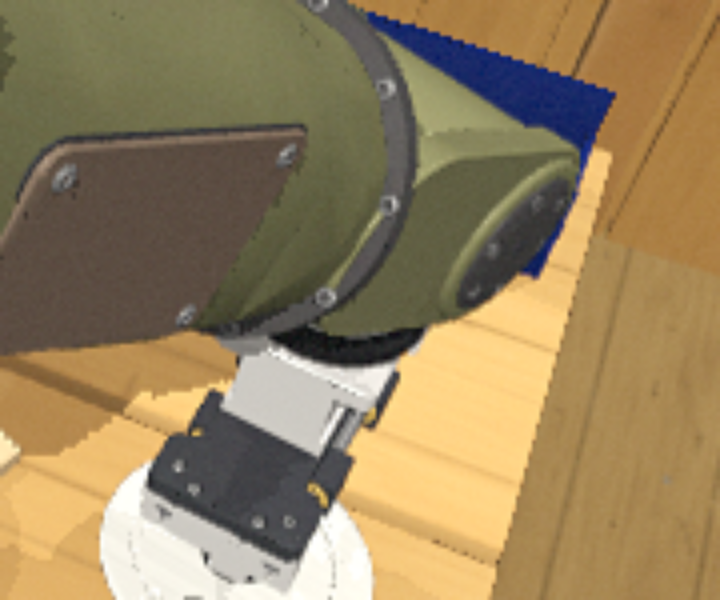

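Emit:
step_arm --plan '[{"grip": 1, "slide": [0, 0.0015, 0], "spin": 0}, {"grip": 1, "slide": [0, 0.0015, 0], "spin": 0}, {"grip": 1, "slide": [0, 0.0015, 0], "spin": 0}, {"grip": 1, "slide": [0, 0.0015, 0], "spin": 0}, {"grip": 1, "slide": [0, 0, 0], "spin": 0}]'

```text
time_s: 13.93
ee_pos: [0.5595, -0.22, 0.0365]
eef_rot: [-1.571, 0.001, -0.108]
force: [-0.5, -0.1, -3.4]
grip_width: 0.0317
```

Emit:
step_arm --plan '[{"grip": 1, "slide": [0, 0.001, 0], "spin": 0}, {"grip": 1, "slide": [0, 0.001, 0], "spin": 0}, {"grip": 1, "slide": [0, 0, 0], "spin": 0}]'

```text
time_s: 14.18
ee_pos: [0.5595, -0.2201, 0.0347]
eef_rot: [-1.571, 0.0, -0.108]
force: [-0.6, -0.6, -3.0]
grip_width: 0.0312
```

Emit:
step_arm --plan '[{"grip": 1, "slide": [0, 0.001, 0], "spin": 0}, {"grip": 1, "slide": [0, 0.001, 0], "spin": 0}, {"grip": 1, "slide": [0, 0, 0], "spin": 0}]'

```text
time_s: 14.43
ee_pos: [0.5596, -0.22, 0.0328]
eef_rot: [-1.571, 0.0, -0.108]
force: [-0.9, 0.2, -3.3]
grip_width: 0.0313
```

Emit:
step_arm --plan '[{"grip": 1, "slide": [0, 0.001, 0], "spin": 0}, {"grip": 1, "slide": [0, 0.001, 0], "spin": 0}, {"grip": 1, "slide": [0, 0, 0], "spin": 0}]'

```text
time_s: 14.68
ee_pos: [0.5596, -0.22, 0.0308]
eef_rot: [-1.571, 0.0, -0.108]
force: [-0.1, -0.0, -2.7]
grip_width: 0.0312
```

Emit:
step_arm --plan '[{"grip": 1, "slide": [0, 0.001, 0], "spin": 0}, {"grip": 1, "slide": [0, 0, 0], "spin": 0}]'

```text
time_s: 14.85
ee_pos: [0.5596, -0.2201, 0.0306]
eef_rot: [-1.571, -0.0, -0.108]
force: [-4.8, 0.6, 4.7]
grip_width: 0.0315
```

Emit:
step_arm --plan '[{"grip": -0.3, "slide": [0, 0, 0], "spin": 0}, {"grip": -0.3, "slide": [0, 0, 0], "spin": 0}, {"grip": -0.3, "slide": [0, 0, 0], "spin": 0}, {"grip": -0.3, "slide": [0, 0, 0], "spin": 0}, {"grip": -0.3, "slide": [0, 0, 0], "spin": 0}]'

```text
time_s: 15.27
ee_pos: [0.5597, -0.2201, 0.03]
eef_rot: [-1.571, -0.0, -0.108]
force: [-0.2, 0.5, -0.2]
grip_width: 0.06
```

Emit:
step_arm --plan '[{"grip": -0.3, "slide": [0, -0.005, 0], "spin": 0}, {"grip": -0.3, "slide": [0, -0.015, 0], "spin": 0}, {"grip": -0.3, "slide": [0, -0.025, 0], "spin": 0}, {"grip": -0.3, "slide": [0, -0.03, 0], "spin": 0}, {"grip": -0.3, "slide": [0, -0.03, 0], "spin": 0}, {"grip": -0.3, "slide": [0, -0.03, 0], "spin": 0}, {"grip": -0.3, "slide": [0, -0.03, 0], "spin": 0}, {"grip": -0.3, "slide": [-0.03, -0.02, 0.02], "spin": 0}, {"grip": -0.3, "slide": [-0.03, 0, 0.03], "spin": 0}, {"grip": -0.3, "slide": [-0.03, 0, 0.03], "spin": 0}, {"grip": -0.3, "slide": [-0.03, 0, 0.03], "spin": 0}, {"grip": -0.3, "slide": [-0.03, 0, 0.03], "spin": 0}, {"grip": -0.3, "slide": [0, 0, 0.03], "spin": 0}, {"grip": -0.3, "slide": [0, 0, 0.03], "spin": 0}, {"grip": -0.3, "slide": [0, 0, 0.03], "spin": 0}, {"grip": -0.3, "slide": [0, 0, 0.03], "spin": 0}, {"grip": -0.3, "slide": [0, 0, 0.03], "spin": 0}, {"grip": -0.3, "slide": [0, 0, 0], "spin": 0}]'

```text
time_s: 16.77
ee_pos: [0.4437, 0.0856, 0.2154]
eef_rot: [-1.57, -0.001, -0.105]
force: [-0.4, -0.8, 0.5]
grip_width: 0.0614
```

Run:
```python
from h import *
o=get_obs(); print(o['time_s'],o['ee_pos'],o['force'])
cv2.imwrite("pics/sc16.png",cams.camera("scene"));cv2.imwrite("pics/top16.png",cams.camera("top"))
```

```text
16.7667 [0.44371375 0.08564536 0.21537038] [-0.35948051 -0.80154941  0.45909267]
```

View pics/sc16.png

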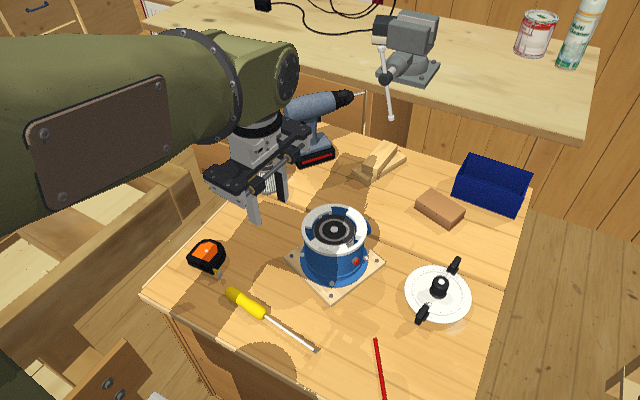

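View pics/top16.png

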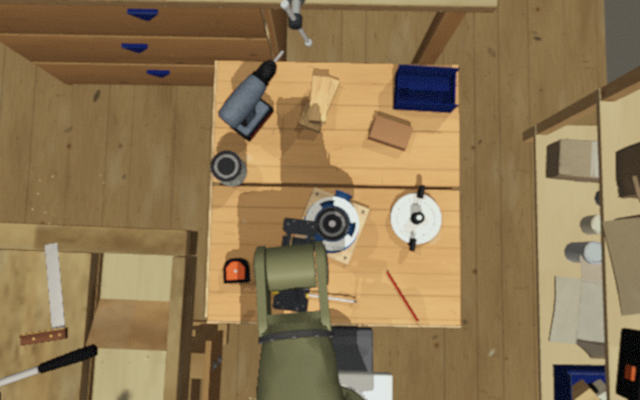

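Run:
```python
from h import *
t=cv2.imread("pics/top16.png");s=cv2.imread("pics/sc16.png")
print(plane("top",417.5,217.5,.057), tri((417.5,217.3),(439.5,280.5)))
a,b=cv2.imread("pics/top0.png"),t
for n,(x0,y0,x1,y1) in dict(cart=(205,145,250,190),tape=(218,252,255,288),block=(362,105,418,155)).items():
    print(n,cv2.phaseCorrelate(a[y0:y1,x0:x1].mean(2),b[y0:y1,x0:x1].mean(2)))
from station import hand_in
print(hand_in())
```

```text
[ 0.55886679 -0.21666404  0.057     ] (array([ 0.55902795, -0.21564635,  0.05967095]), np.float64(0.0009473204425220616))
cart ((0.43750977286174475, 0.5295284991635043), 0.9942163320378203)
tape ((0.027587217940862274, -0.026831525237469123), 1.047205402349235)
block ((-0.012729206246532954, 0.062112930601841754), 1.0012967433364615)
the job is handed in; nothing more can be done
None
```

I opened the canister and handed the job in at about 17 s of the 72 s allowed. I pushed one wing about 0.53 rad anticlockwise to the stop, backed off, gripped the knob and lifted the lid straight out. I then lowered it gently onto the cabinet top to the right of the board.

**Final checks:**
- **Lid position:** it looks flat and knob up in both camera views. The knob top measures about 57–60 mm above the cabinet top, where 57 mm is expected when it lies flat. I judged that it was level by eye rather than measuring the tilt.
- **Distance:** the lid's axis is about 0.22 m from the canister's.
- **Other things:** the tape measure and sanding block had not moved. The new cartridge showed a shift of about 0.5 pixel (1–2 mm). That is probably a changed shadow, as nothing touched it.
- **Robot:** the gripper is clear of everything.

**What disagreed:**
- **Rise at the stop:** the pictures showed the lid rising only about 3–4 mm by itself, less than the 6–9 mm stated. It came up freely when lifted by the knob: almost no force for the first 2 mm, then only its own weight of about 3 N.
- **Push at the stop:** the push reached about 28 N there and tilted the lid slightly before I backed off. That is well under the 120 N limit, though firmer than ideal.

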